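Close the vial shield and lift it by its bell

ROBOT

A 6-joint arm with a two-finger parallel gripper is mounted at the origin on a cart in front of the work surface, level with it; the furniture and walls round the work are solid. World frame = base frame: x ahead of the robot, y to its left, z up, the work surface at z = 0. Lengths are in m, angles in rad, forces in N, time in s.
With the tool pointing down it reaches from about 0.35 to 0.925 m from the base axis. Payload 6.4 kg.
Tool frame: the origin (TCP) lies midway between the tips of the shut fingers; the grasp point (between the pads) lies 19 mm behind it (manip.grip_depth is the distance from the TCP to the grasp point, in m); z points along the fingers, x is the direction in which the jaws open and shut, and the axes are right-handed (so a half turn about z gives the same grasp; the last joint's range is limited). The gripper opens to 94 mm and grips with 3 to 60 N. Pads are 16 mm wide; open, the fingers measure 119 mm over their backs; the gripper's body (75 mm by 177 mm) begins 78 mm behind the grasp point.
Start: joints at [-1.358, 0.245, 1.558, -0, 1.339, -0.174], TCP at [0.245, -0.602, 0.205] pointing down, gripper open.
Joint ranges: [-3.13, 3.13], [-1.02, 2.26], [0.13, 2.54], [-0.95, 4.09], [0.21, 2.88], [-2.74, 2.74]. Speed limits (rad/s): [2.57, 2.57, 3.14, 3.14, 3.14, 3.14].

INTERFACE

Orientations are given as a 3x3 rotation matrix whose columns are the frame's x, y, z axes.
In Python, from cell import status, cams, sign_off, manip gives the robot as it stands.
- The arm moves only by the shell command python3 -m crank 'ROWS' [OPENING]. ROWS is JSON, a list of rows, each an object with "delta_pos": the shift along the tool's x, y, z each as a share of 0.1 m, from -1 to 1, a list of three; "angular": the turn, a rotation vector about the tool's x, y, z each as a share of 120 degrees, from -1 to 1, a list of three. In form: [{"delta_pos": [x, y, z], "angular": [rx, ry, rz]}, ...]. A call has 1 to 10 rows; each row is the pose to reach, as a shift and turn from the pose commanded when the call began, along the tool's axes at that moment; what a row does not reach only later rows make up. A row lasts 1/8 s, in which the tool goes at most 62.5 mm and 10.7 degrees, less where a joint would pass 70% of its speed; a pose out of reach is approached as far as the arm can. A call with a number of a shift or a turn outside -1 to 1 is refused whole. A call with a gripper value outside its range is refused whole. OPENING is the opening, from 0 (shut) to 1 (fully open), set as the call begins (- or left out, the last holds). The fingers move at their own pace and stop on an object; the grip force is fixed at half the most. Time passes only in rows, so rows that repeat a pose let the fingers close. It gives the time, the measured TCP pose, the force and the opening at its end, in the units of the state.
- status.get_obs(): the state, without advancing time (a new reading comes with each control period).
- cams.camera(name): name is "scene" or "top"; returns (picture, depth): 384x512x3 uint8, red, green, blue; 384x512 float32, m along the optical axis (not along the pixel's ray), 0 where there is no reading.
- cams.calibration(name): a dict with "K" (3x3 intrinsics, pixels), "rvec" (rotation vector, rad) and "tvec" (3), from world to camera coordinates, as OpenCV has them. Camera axes: x right, y down, z forward; pixel columns grow to the right and rows downward; lengths in m; the calibration is good to about 2 mm. A picture is of the moment at which its call begins. calibration takes no time and is no camera call.
- sign_off(): hands the job in, once; it reports no verdict.
The state is a dict: "time_s": time; "joint_pos": joint angles; "qvel": joint speeds; "tau": joint torques, N m; "tool_pos": TCP position; "tcp_rot": TCP orientation; "ft_force": force on the tool from outside, world axes, zero at the start; "moment": the same for the moment, N m; "finger_gap": opening from 0.0 (shut) to 1.0 (fully open).
Only numpy, scipy, OpenCV 4.12 (cv2) and the standard library are available. Lean on these libraries where they do the work, as an engineer would, in place of code of your own. Each camera call takes 0.05 s, during which the arm holds its last target.

TASK

Stand the larger vial upright on the round spring seat in the middle of the vial shield's base, then bring the dark bell down over it, lugs into the notches, push it in against the spring, turn it clockwise (seen from above) about a quarter turn to the stop and let it rise into its catch. Lift the closed shield by the bell's grip until it hangs upright about 10 cm clear of the worktop, and finish while still holding it up there. Leave the small vial, lead pot, survey meter and kidney dish where they are.

Things in the scene. Friction and masses are not known exactly. Their poses are not given: they have to be found in the camera images.
- vial_centre (a point): The vial to be shielded: the larger of the two glass vials with a white crimped cap; 28 mm diameter, 57 mm high (it bears load at 55 mm), 0.03 kg. The point is on its axis, 28 mm above its underside. It starts upright on the worktop; grasp it round the body. Its yaw does not matter. z up.
- big_vial: The same larger vial; origin at the centre of its underside.
- base_centre (a point): Aluminium base of the vial shield, loose on the worktop, 0.4 kg: foot 97 mm diameter, 8 mm thick, and on it a round socket 76 mm diameter whose top is 24 mm above the worktop; the point is on the axis at that top. The bell's barrel goes into the socket with 2 mm clearance all round. Half a turn about z gives the same base. z up.
- shield_base: The same base; origin at the centre of its underside, x axis through the notches, z up.
- base_notch (a point): One of two open notches in the socket's inward lip; the other is opposite. The notches lie on the base's +x and -x axis, 32 degrees wide. The point is mid-notch, radius 28 mm, at the lip's top, 24 mm above the worktop. The lip (inner radius 25 mm) reaches from 18 to 24 mm above the worktop; below it the socket is 31.5 mm in radius, its floor at 8 mm.
- base_catch (a point): Catch of that notch, 80 degrees clockwise of it seen from above (negative about z): a pocket in the lip's underside, from 65 to 95 degrees, its roof 21 mm above the worktop, 3 mm higher than the lip's underside, with a stop at its far end. A lug below the lip can turn clockwise only, to the stop, then rises into the pocket. Seen from above it is hidden. Point: radius 28 mm, at the roof.
- seat_top (a point): Centre of the top of the spring seat in the middle of the base: a flat steel disc 25 mm in diameter, its top 30 mm above the worktop (6 mm above the socket's top) when free. The vial stands on it.
- spring_seat (a joint): How far the seat is pressed down: 0 free, 0.013 m at most. The spring takes 8 N to start and 0.8 N more for each mm. In the catch it reads about 0.004 m.
- bell_grip (a point): Bell of the vial shield, dark steel, 0.4 kg, 102 mm high, open end down on the worktop. On top is a grip block 36 mm along the bell's x by 26 mm along its y, 30 mm high. The point is on the axis, 92 mm above the bell's lower edge, 10 mm below the top: grasp the block here across its two flats, closing along y (the shoulder is 19 mm below). Half a turn about z gives the same bell. z up.
- shield_bell: The same bell; origin on the axis at its lower edge. Bore 34 mm diameter, 65 mm deep, bevelled mouth. Over the vial on the seat it meets the spring with its lower edge 20 mm above the worktop, lugs in the notches; pushed to below 13 mm (8 mm is the floor) the lugs clear the lip's underside and it can turn; in the catch the edge is at 16 mm.
- bell_lug (a point): One of the bell's two lugs (the other is opposite): at the lower edge on the bell's +x and -x axis, in line with the long side of the grip block; 5 mm high, 10 mm wide, reaching from the barrel (46 mm diameter) to radius 29 mm. The point is at its middle, radius 26 mm. In a notch it has about 2.5 mm play each way (6 degrees). It passes under the lip and turns to the catch.
- small_vial: Bystander: small glass vial, 22 mm diameter, 46 mm high; origin at the centre of its underside.
- lead_pot_tall: Bystander: grey lead vial pot with a knob, 50 mm diameter, 92 mm high; origin at the centre of its underside.
- meter: Bystander: survey meter, flat box 120x66x56 mm; origin at the centre of its underside.
- dish: Bystander: steel kidney dish, 217 mm long, 114 mm wide, 36 mm high; origin at the centre of its underside.
Mind the look-alikes: they are no part of the job. Leave any yellow look-alike of the shield_bell alone. Leave any purple look-alike of the big_vial alone.

How it is judged:
On the way, in this order (a step that is already met when the one before it is completed fails the run):
1. the larger vial stands upright on the spring seat, let go (horizontal distance between big_vial and seat_top below 0.006 m and z of big_vial in the frame of shield_base between 0.027 and 0.033 m and angle between big_vial's own z axis and vertical below 0.1 rad and contact force between big_vial and the fingers below 0.05 N), for 0.2 s.
2. the bell is over the vial and pushed in against the spring, its lugs through the notches (horizontal distance between shield_bell and shield_base below 0.004 m and z of shield_bell in the frame of shield_base below 0.0135 m and angle between the x axis of shield_bell and the x axis of shield_base, either way round below 0.3 rad and value of joint spring_seat above 0.005 m), for 0.1 s.
3. the bell is turned to the stop and has risen into its catch (angle between the x axis of shield_bell and the x axis of shield_base, either way round above 1.22 rad and z of shield_bell in the frame of shield_base between 0.0142 and 0.0185 m), for 0.1 s.
At the end, for the whole second after the job is handed in: Finishes gripping the bell: base hangs from it, 50 mm or more above the worktop, still, within 0.2 rad of upright, untouched by the fingers; bell turned 1.22 rad or more and in its catch (lower edge 14.2-18.5 mm over base underside); vial within 8 mm of the seat's centre, spring down 2 mm or more (all of step 3 and height (world z) of shield_base above 0.05 m and angle between shield_base's own z axis and vertical below 0.2 rad and value of joint spring_seat above 0.002 m and horizontal distance between big_vial and seat_top below 0.008 m and contact force between shield_bell and the fingers above 1 N and contact force between shield_base and the fingers below 0.2 N and linear speed of shield_base below 0.03 m/s); the arm keeps its last pose, push and grip.
It fails at once if a bystander (small vial, lead pot, survey meter, kidney dish) is moved by more than 20 mm or knocked over (distance of any of small_vial, lead_pot_tall, meter, dish from where it was at the start of the episode above 0.02 m or angle between any of small_vial, lead_pot_tall's own z axis and vertical above 0.5 rad).
It fails at once if the larger vial is tipped over (angle between big_vial's own z axis and vertical above 0.6 rad).
It also fails if it takes over 67 s, if anything falls off the work surface, if the arm or the gripper's body presses on something with over 40 N, if the wrist force passes 120 N, or if a joint passes its speed limit or range.

## Working session

There is one attempt and no reset: what is moved stays moved. The work goes in short steps, Python scripts to look and compute and a shell command to move; the robot and the scene stay as the last step left them, time stands still between calls to the robot, and variables do not carry over. Pictures are saved under pics/ and viewed, and the job is handed in when it is done.

```bash
ls -la; mkdir -p pics
python3 - <<'E'
from cell import status,cams,manip
import cv2,numpy as np
print(status.get_obs()); print(manip.grip_depth)
for n in("scene","top"):
    p,d=cams.camera(n); cv2.imwrite(f"pics/{n}0.png",p[:,:,::-1]); np.savez(f"/tmp/{n}0.npz",p=p,d=d)
    c=cams.calibration(n); print(n,c); R=cv2.Rodrigues(np.array(c["rvec"]))[0]; print(-R.T@np.array(c["tvec"]).ravel())
E
```

```text
total 12
drwxr-xr-x  3 agent agent 4096 Dec  6 21:38 .
drwxr-xr-x 23 root  root  4096 Dec  6 21:38 ..
drwxr-xr-x  2 agent agent 4096 Dec  6 21:38 pics
{'time_s': 0.0, 'joint_pos': array([-1.35808444e+00,  2.45766789e-01,  1.55895772e+00,  1.70316558e-06,
        1.33867478e+00, -1.74105657e-01]), 'qvel': array([-0.00019229, -0.00090805, -0.00087391,  0.00010962, -0.00070106,
        0.00173618]), 'tau': array([ 1.96564775e-03, -4.15842569e+01, -3.14606988e+01,  6.86482829e-02,
        3.33081046e-02, -1.51156369e-04]), 'tool_pos': array([ 0.2450883 , -0.60140766,  0.20440585]), 'tcp_rot': array([[ 3.77242309e-01, -9.26114516e-01, -3.79779796e-04],
       [-9.26112885e-01, -3.77242369e-01,  1.76626056e-03],
       [-1.77902857e-03, -3.14589248e-04, -9.99998368e-01]]), 'ft_force': array([-0.67084227, -0.11633305, -0.44173774]), 'moment': array([ 0.00444625,  0.00457335, -0.02184059]), 'finger_gap': 1.0012681412406301}
0.0188
scene {'K': array([[434.6253948 ,   0.        , 252.12705058],
       [  0.        , 434.6253948 , 185.32744315],
       [  0.        ,   0.        ,   1.        ]]), 'rvec': array([ 2.52556835,  0.87765566, -0.20481396]), 'tvec': array([-0.3993395 , -0.31621749,  1.63498809])}
[ 0.948495   -0.57836354  1.30326684]
top {'K': array([[488.72864756,   0.        , 258.65316544],
       [  0.        , 488.72864756, 194.01653044],
       [  0.        ,   0.        ,   1.        ]]), 'rvec': array([ 2.06970544, -2.16036489,  0.21352185]), 'tvec': array([-0.0725167 ,  0.54693183,  1.1807942 ])}
[ 0.29638447 -0.09063296  1.26594232]
```

View pics/scene0.png

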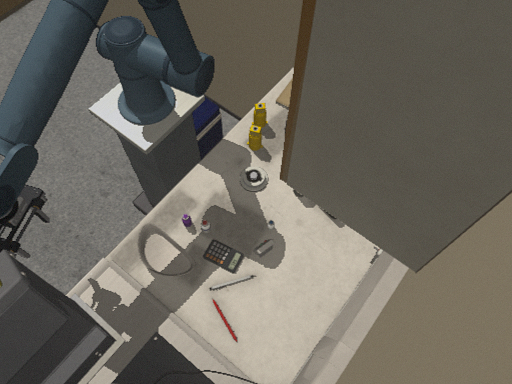

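View pics/top0.png

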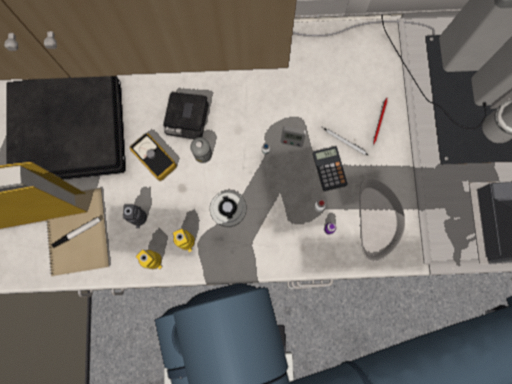

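Top view: base at about (228,208), dark bell at (134,214), yellow look-alikes at (183,240) and (149,260), purple vial at (330,228). Two vial candidates sit at (265,148) and (321,204). I'll zoom in.

```bash
cat > h.py <<'E'
import numpy as np,cv2
from cell import cams
class Cam:
    def __init__(s,n):
        c=cams.calibration(n); s.K=np.array(c["K"]);s.R=cv2.Rodrigues(np.array(c["rvec"]))[0];s.t=np.array(c["tvec"]).ravel();s.C=-s.R.T@s.t
    def ray(s,u,v):
        d=s.R.T@np.linalg.inv(s.K)@np.array([u,v,1.]);return d
    def plane(s,u,v,z):
        d=s.ray(u,v);return s.C+d*(z-s.C[2])/d[2]
    def depth(s,u,v,D): return s.C+s.ray(u,v)*D
    def proj(s,P):
        q=s.K@(s.R@np.array(P,float)+s.t);return q[:2]/q[2]
    def cloud(s,d):
        v,u=np.mgrid[:d.shape[0],:d.shape[1]]
        r=np.stack([u,v,np.ones_like(u)],-1)@np.linalg.inv(s.K).T
        return (r*d[...,None]-s.t)@s.R
E
python3 - <<'E'
import numpy as np,cv2
from h import *
p=np.load('/tmp/top0.npz')['p'];d=np.load('/tmp/top0.npz')['d']
def crop(p,u0,u1,v0,v1,k): return cv2.resize(p[v0:v1,u0:u1,::-1],None,fx=k,fy=k,interpolation=cv2.INTER_CUBIC)
cv2.imwrite('pics/t_a.png',crop(p,100,260,170,280,5))
cv2.imwrite('pics/t_b.png',crop(p,250,350,130,250,5))
q=np.load('/tmp/scene0.npz')['p']
cv2.imwrite('pics/s_a.png',crop(q,170,300,90,240,4))
X=Cam('top').cloud(d)
for (u,v) in [(265,148),(321,204),(330,228),(228,208),(134,214),(183,240),(200,148)]:
    w=X[v-8:v+9,u-8:u+9].reshape(-1,3); i=w[:,2]>0.01
    print((u,v),w[:,2].max().round(3),w[i].mean(0).round(3),i.sum())
E
```

```text
(265, 148) 1.266 [ 0.663 -0.118  0.052] 71
(321, 204) 1.266 [ 0.506 -0.246  0.063] 118
(330, 228) 1.266 [ 0.448 -0.269  0.054] 114
(228, 208) 1.266 [ 0.514 -0.017  0.033] 130
(134, 214) 0.108 [0.501 0.213 0.08 ] 273
(183, 240) 1.266 [0.431 0.091 0.092] 273
(200, 148) 0.094 [0.664 0.048 0.076] 282
```

View pics/t_a.png

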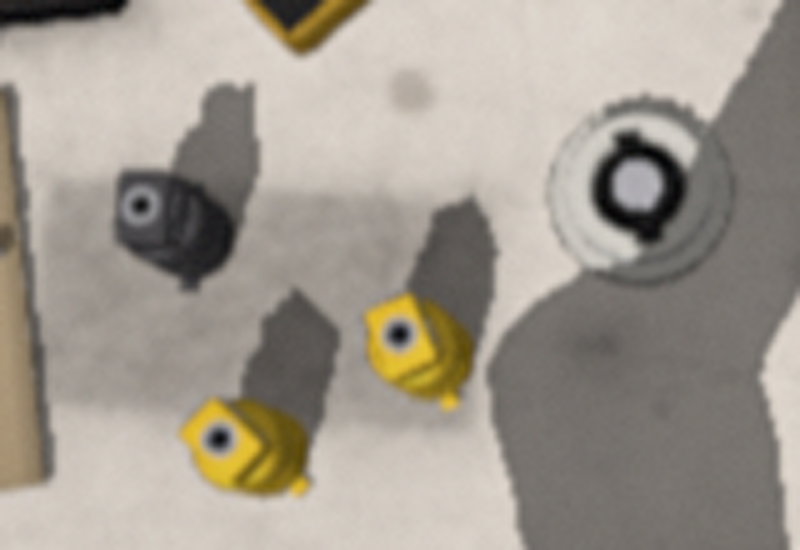

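View pics/t_b.png

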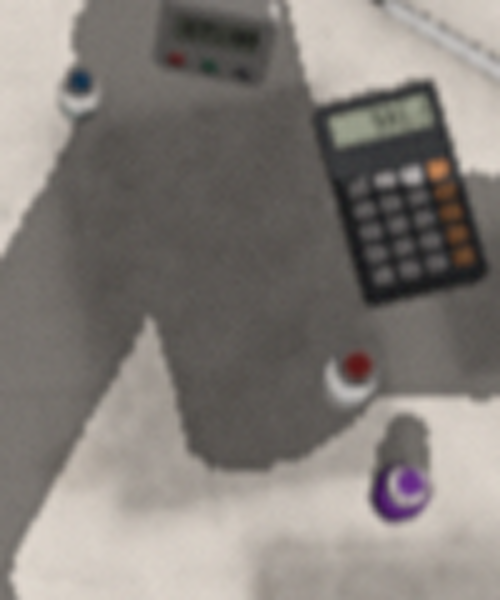

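View pics/s_a.png

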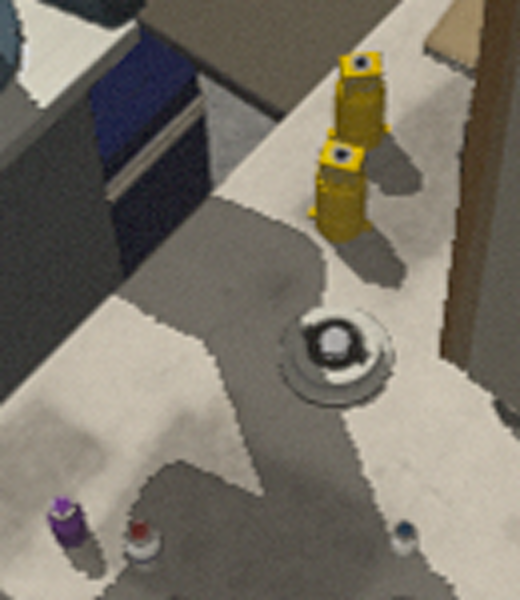

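Red-capped vial at (321,204) is the larger one, and the blue-topped one at (265,148) is the small one. The bell shows a lug at about (138,226), and the base notches run at a slant near (226,198)–(230,217). Next I'll measure them.

Run:
```python
import numpy as np,cv2
from h import *
T=Cam('top');S=Cam('scene')
pt,dt=[np.load('/tmp/top0.npz')[k] for k in 'pd'];ps,ds=[np.load('/tmp/scene0.npz')[k] for k in 'pd']
hs=lambda p:cv2.cvtColor(p,cv2.COLOR_RGB2HSV).astype(int)
def cent(m,u,v,r):
    w=np.zeros_like(m);w[v-r:v+r,u-r:u+r]=m[v-r:v+r,u-r:u+r];y,x=np.nonzero(w);return x.mean(),y.mean(),len(x)
def tri(a,b):
    d1=T.ray(*a);d2=S.ray(*b);A=np.stack([d1,-d2],1);s=np.linalg.lstsq(A,S.C-T.C,rcond=None)[0]
    P=T.C+d1*s[0];Q=S.C+d2*s[1];return (P+Q)/2,np.linalg.norm(P-Q)
red=lambda p:(lambda h:((h[...,0]<12)|(h[...,0]>168))&(h[...,1]>110)&(h[...,2]>40))(hs(p))
a=cent(red(pt),321,204,8);b=cent(red(ps),205,224,10);print('red',a,b,tri(a[:2],b[:2]),T.plane(*a[:2],.057),S.plane(*b[:2],.057))
X=T.cloud(dt);Y=S.cloud(ds)
# base: seat
h=hs(pt)
seat=(h[...,2]>140)
dark=(h[...,2]<60)
m=np.zeros(dark.shape,np.uint8);m[194:222,214:244]=dark[194:222,214:244]
n,l,st,ce=cv2.connectedComponentsWithStats(m);print(st[1:],ce[1:])
k=1+st[1:,4].argmax();hull=[c for c in cv2.findContours((l==k).astype(np.uint8),cv2.RETR_EXTERNAL,cv2.CHAIN_APPROX_NONE)[0]][0][:,0]
P=np.array([T.plane(*q,.024) for q in hull]);c=P.mean(0)
ys,xs=np.nonzero(l==k);allp=np.array([T.plane(x,y,.024) for x,y in zip(xs,ys)])
print('ring hull mean',c)
# disc fit
r=np.hypot(*(P-c)[:,:2].T);an=np.degrees(np.arctan2(*(P-c)[:,1::-1].T))
o=an.argsort();print(np.c_[an[o],r[o]*1e3].round(0).astype(int).tolist())
# seat blob
m=np.zeros(dark.shape,np.uint8);m[200:214,220:235]=(h[...,2]>105)[200:214,220:235]
n,l2,st,ce=cv2.connectedComponentsWithStats(m);print('seat',[(s[4],c.round(2),T.plane(*c,.03).round(4)) for s,c in zip(st[1:],ce[1:])])
# bell
i=(np.abs(X[...,0]-.5)<.06)&(np.abs(X[...,1]-.21)<.06)
zz=X[...,2]
t=i&(zz>.085)&(zz<.12);w=X[t];print('belltop',t.sum(),np.median(w[:,2]))
mt=t.astype(np.uint8);cs=max(cv2.findContours(mt,0,1)[0],key=len);R=cv2.minAreaRect(cs);print('rect',R,T.plane(*R[0],.102))
bx=np.array([T.plane(*q,.102)[:2] for q in cv2.boxPoints(R)]);e=np.diff(bx,axis=0);print(bx,np.linalg.norm(e,axis=1),np.degrees(np.arctan2(e[:,1],e[:,0])))
# obstacles high
hi=(zz>.12)&(zz<1.0)&(dt>0)
for x0 in np.arange(0.2,1.1,.1):
    q=X[hi&(np.abs(X[...,0]-x0)<.05)]
    if len(q):print(x0.round(1),q.min(0).round(2),q.max(0).round(2))
```

```text
red (np.float64(321.0), np.float64(202.5), 16) (np.float64(204.33333333333334), np.float64(222.08333333333334), 12) (array([ 0.51494913, -0.25058252,  0.05763066]), np.float64(0.002243778462529501)) [ 0.51438812 -0.25156278  0.057     ] [ 0.51540352 -0.24951891  0.057     ]
[[219 197  18  21 156]] [[227.83333333 207.62820513]]
ring hull mean [ 0.51831465 -0.01423615  0.024     ]
[[-179, 25], [-173, 26], [-168, 26], [-162, 27], [-160, 25], [-152, 23], [-149, 21], [-139, 21], [-134, 23], [-129, 21], [-119, 22], [-113, 21], [-104, 22], [-98, 22], [-91, 22], [-84, 22], [-77, 23], [-69, 21], [-62, 22], [-53, 22], [-43, 22], [-33, 22], [-27, 21], [-18, 23], [-12, 22], [-5, 22], [1, 24], [6, 27], [12, 28], [17, 29], [19, 26], [21, 24], [30, 22], [39, 22], [48, 22], [58, 22], [64, 21], [71, 20], [79, 22], [86, 22], [93, 22], [99, 22], [106, 23], [115, 22], [120, 23], [130, 22], [135, 20], [145, 21], [151, 20], [161, 21], [167, 21], [175, 23]]
seat [(np.int32(3), array([220.33, 200.33]), array([0.5361, 0.0033, 0.03  ])), (np.int32(1), array([234., 200.]), array([ 0.5355, -0.0319,  0.03  ])), (np.int32(80), array([227.12, 206.5 ]), array([ 0.5192, -0.0137,  0.03  ]))]
belltop 177 0.09992836396379862
rect ((129.0, 212.0), (14.0, 12.0), 90.0) [0.50301272 0.2190624  0.102     ]
[[0.52084152 0.23378299]
 [0.51958465 0.20470792]
 [0.48528901 0.20442859]
 [0.48653493 0.23333533]] [0.02910222 0.03429678 0.02893357] [ -92.47527782 -179.53334598   87.53199205]
0.2 [ 0.15 -0.55  0.2 ] [0.25 0.12 0.74]
0.3 [ 0.25 -0.67  0.12] [0.35 0.12 0.74]
0.4 [ 0.35 -0.67  0.12] [ 0.45 -0.66  0.17]
0.5 [ 0.45 -0.69  0.12] [0.55 0.52 0.32]
0.6 [0.55 0.36 0.12] [0.58 0.43 0.32]
0.7 [ 0.68 -0.72  0.12] [0.73 0.38 0.67]
0.8 [ 0.75 -0.73  0.12] [ 0.85 -0.68  0.24]
0.9 [ 0.85 -0.71  0.12] [ 0.95 -0.61  0.35]
1.0 [ 0.95 -0.64  0.12] [ 0.99 -0.21  0.23]
```

Run:
```python
import numpy as np,cv2
from h import *
T=Cam('top')
p=np.load('/tmp/top0.npz')['p']
c=p[198:232,116:154,::-1].astype(float);c=np.clip(c*1.8,0,255).astype(np.uint8)
cv2.imwrite('pics/bell.png',cv2.resize(c,None,fx=16,fy=16,interpolation=cv2.INTER_CUBIC))
for u,v in [(127.6,210.6)]: print(T.plane(u,v,.102))
c=p[182:234,202:256,::-1];cv2.imwrite('pics/base.png',cv2.resize(c,None,fx=11,fy=11,interpolation=cv2.INTER_CUBIC))
```

```text
[0.50659092 0.22248302 0.102     ]
```

View pics/bell.png

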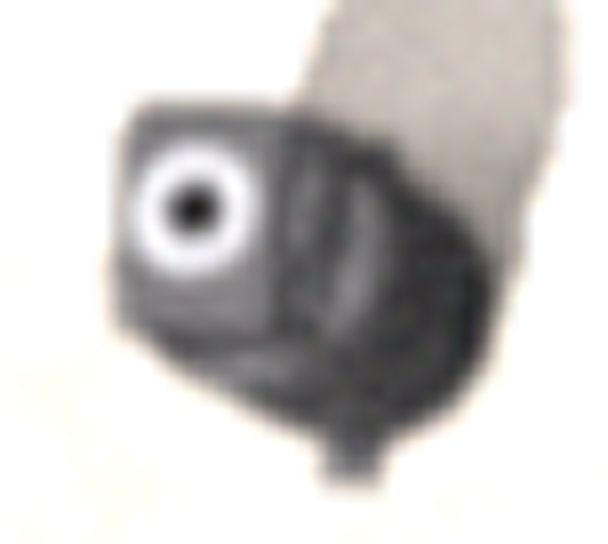

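View pics/base.png

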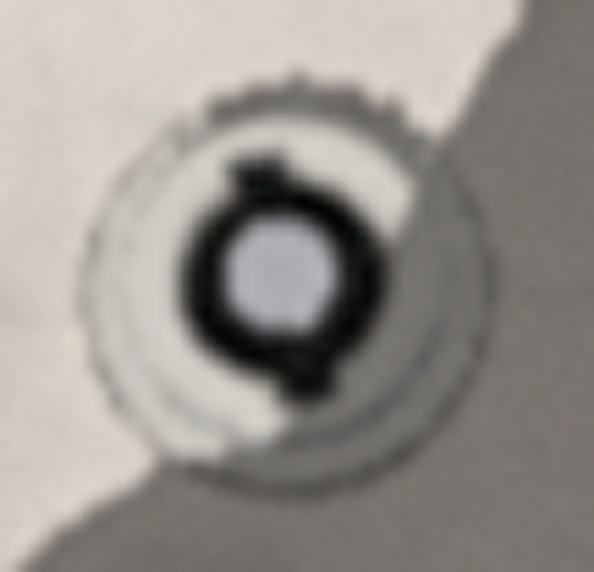

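Run:
```python
import numpy as np
from h import *
T=Cam('top');S=Cam('scene')
bp=lambda x,y:(202+(x+.5)/11-.5,182+(y+.5)/11-.5)
a=T.plane(*bp(257,170),.024);b=T.plane(*bp(308,385),.024)
print('notch',a,b,(a+b)/2,np.hypot(*(a-b)[:2]),np.degrees(np.arctan2(*(a-b)[1::-1])))
for n,x,y,z in[('seat',280,272,.03),('footL',82,288,.008),('footR',493,288,.008),('footB',290,497,.004)]:print(n,T.plane(*bp(x,y),z))
bb=lambda x,y:(116+(x+.5)/16-.5,198+(y+.5)/16-.5)
c=T.plane(*bb(193,208),.102);l=T.plane(*bb(352,483),.001);l2=T.plane(*bb(352,440),.005)
for q in(l,l2):print('bell',c,q,np.hypot(*(q-c)[:2]),np.degrees(np.arctan2(*(q-c)[1::-1])))
for n,x,y in[('tl',135,108),('bl',118,320),('br',275,345),('tr',285,115)]:print(n,(T.plane(*bb(x,y),.102)-c)[:2])
sp=lambda x,y:(170+(x+.5)/4-.5,90+(y+.5)/4-.5)
print('seat scene',S.plane(*sp(334,342),.03))
# foot rim scene
print('vial top white ring top', T.plane(321,204,.05))
```

```text
notch [ 0.54555535 -0.00833147  0.024     ] [ 0.49385309 -0.01877405  0.024     ] [ 0.51970422 -0.01355276  0.024     ] 0.05274629173106457 11.418716538940131
seat [ 0.51984895 -0.0134015   0.03      ]
footL [0.52200004 0.03509321 0.008     ]
footR [ 0.51778523 -0.06246339  0.008     ]
footB [ 0.47045586 -0.01254735  0.004     ]
bell [0.50676022 0.22250001 0.102     ] [0.47840265 0.22324304 0.001     ] 0.028367298805440883 178.49908621409045
bell [0.50676022 0.22250001 0.102     ] [0.48487447 0.22230061 0.005     ] 0.021886651551809164 -179.4779741485517
tl [0.01575185 0.00895796]
bl [-0.01663507  0.01110803]
br [-0.02146271 -0.01257868]
tr [ 0.01369099 -0.01377338]
seat scene [ 0.52191065 -0.01248109  0.03      ]
vial top white ring top [ 0.51180286 -0.25223297  0.05      ]
```

```bash
python3 -m crank '[{"delta_pos":[-0.558,-0.956,0],"angular":[0,0,0]},{"delta_pos":[-0.558,-0.956,0],"angular":[0,0,0]}]' 0.6
python3 -m crank '[{"delta_pos":[-0.558,-0.956,0],"angular":[0,0,0]},{"delta_pos":[-0.558,-0.956,0],"angular":[0,0,0]}]'
python3 -m crank '[{"delta_pos":[-0.558,-0.956,0],"angular":[0,0,0]},{"delta_pos":[-0.558,-0.956,0],"angular":[0,0,0]}]'
python3 -m crank '[{"delta_pos":[-0.558,-0.956,0.6],"angular":[0,0,0]},{"delta_pos":[-0.558,-0.956,0.6],"angular":[0,0,0]},{"delta_pos":[-0.558,-0.956,0.6],"angular":[0,0,0]},{"delta_pos":[-0.558,-0.956,0.6],"angular":[0,0,0]}]'
cat > look.py <<'E'
import sys,cv2,numpy as np
from cell import cams,status
def shot(n,tag,box=None,k=1):
    p,d=cams.camera(n);np.savez(f'/tmp/{n}_{tag}.npz',p=p,d=d)
    q=p[:,:,::-1]
    if box: u0,u1,v0,v1=box;q=cv2.resize(q[v0:v1,u0:u1],None,fx=k,fy=k,interpolation=cv2.INTER_CUBIC)
    cv2.imwrite(f'pics/{n}_{tag}.png',q);return p,d
def st():
    o=status.get_obs();R=o['tcp_rot'];print('t',round(o['time_s'],2),'p',o['tool_pos'].round(4),'yaw',np.degrees(np.arctan2(R[1,0],R[0,0])).round(2),'z',R[:,2].round(4),'F',o['ft_force'].round(1),'M',o['moment'].round(2),'gap',round(o['finger_gap'],3),'q6',o['joint_pos'][5].round(2));return o
E
python3 - <<'E'
from look import *
st();shot('top','v1',(250,350,130,250),5)
E
```

```text
time_s: 0.35
tool_pos: [0.3133, -0.5126, 0.2047]
tcp_rot: [[0.377, -0.926, -0.0], [-0.926, -0.377, 0.001], [-0.001, -0.0, -1.0]]
ft_force: [0.8, 0.0, 0.3]
finger_gap: 0.825
time_s: 0.6
tool_pos: [0.3811, -0.4243, 0.205]
tcp_rot: [[0.378, -0.926, -0.0], [-0.926, -0.378, 0.001], [-0.001, -0.0, -1.0]]
ft_force: [0.4, 0.6, -0.1]
finger_gap: 0.618
time_s: 0.85
tool_pos: [0.4486, -0.3366, 0.2051]
tcp_rot: [[0.378, -0.926, -0.0], [-0.926, -0.378, 0.001], [-0.001, 0.0, -1.0]]
ft_force: [0.2, 0.1, -1.1]
finger_gap: 0.599
time_s: 1.35
tool_pos: [0.5151, -0.2512, 0.1455]
tcp_rot: [[0.378, -0.926, -0.0], [-0.926, -0.378, -0.0], [0.0, 0.0, -1.0]]
ft_force: [0.3, -0.9, -0.3]
finger_gap: 0.602
t 1.35 p [ 0.5151 -0.2512  0.1455] yaw -67.81 z [-2.e-04 -2.e-04 -1.e+00] F [ 0.3 -0.9 -0.3] M [-0.01 -0.04  0.01] gap 0.602 q6 0.53
```

View pics/top_v1.png

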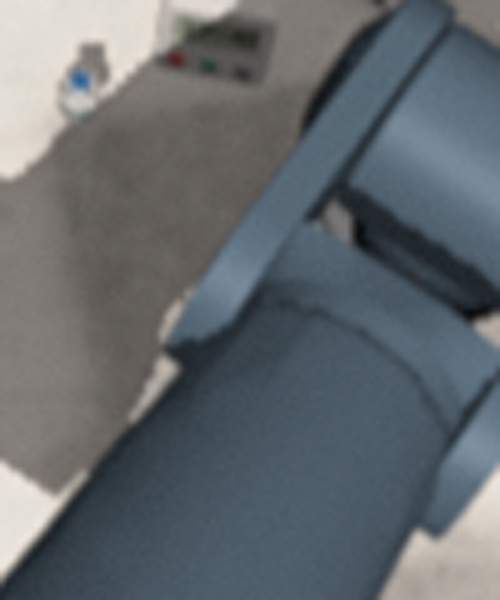

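Top view is blocked by the arm. The scene view may show the gap.

Run:
```python
from look import *
shot('scene','v1',(150,300,120,260),5)
```

```text
(no output)
```

View pics/scene_v1.png

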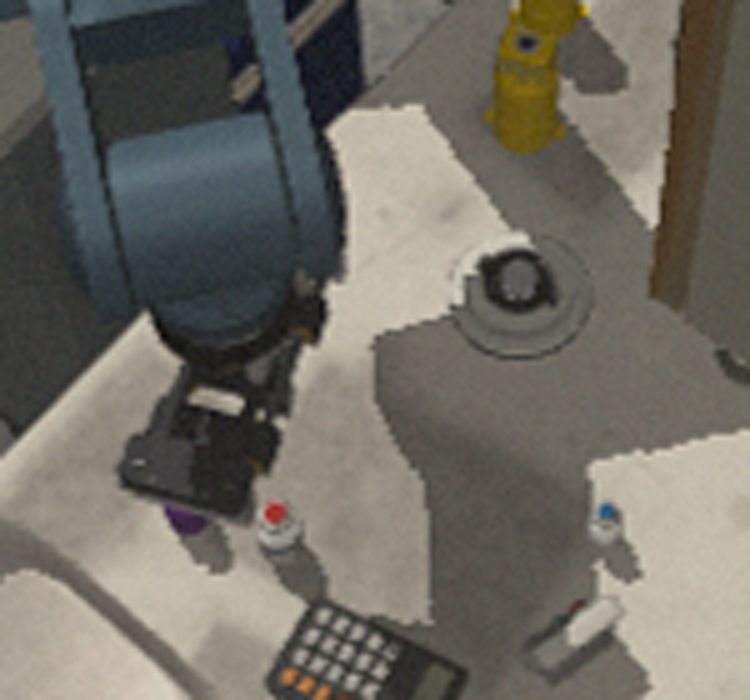

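Run:
```python
from h import *
T=Cam('top');S=Cam('scene')
p=np.load('/tmp/scene_v1.npz')['p'];h=cv2.cvtColor(p,cv2.COLOR_RGB2HSV).astype(int)
m=((h[...,0]<12)|(h[...,0]>168))&(h[...,1]>110)&(h[...,2]>60);y,x=np.nonzero(m[215:235,195:215]);u,v=x.mean()+195,y.mean()+215
print(u,v,len(x),S.plane(u,v,.057),'tcp proj',(S.proj([.5151,-.2512,.1455])-[150,120])*5, (S.proj([.515,-.251,.225])-[150,120])*5)
# vial bottom centre expected
print((S.proj([.515,-.2505,0])-[150,120])*5,(S.proj([.515,-.2505,.057])-[150,120])*5)
```

```text
204.5 222.28571428571428 14 [ 0.51625433 -0.24970988  0.057     ] tcp proj [255.96738589 452.94293192] [242.39826839 392.84714656]
[278.02458747 545.80421104] [270.13149018 511.18938265]
```

```bash
python3 -m crank '[{"delta_pos":[0,0,0.5],"angular":[0,0,0]},{"delta_pos":[0,0,1],"angular":[0,0,0]},{"delta_pos":[0,0,1],"angular":[0,0,0]}]'
python3 -m crank '[{"delta_pos":[0,0,0.17],"angular":[0,0,0]},{"delta_pos":[0,0,0.33],"angular":[0,0,0]},{"delta_pos":[0,0,0.33],"angular":[0,0,0]}]'
python3 -m crank '[{"delta_pos":[0,0,0],"angular":[0,0,0]},{"delta_pos":[0,0,0],"angular":[0,0,0]},{"delta_pos":[0,0,0],"angular":[0,0,0]},{"delta_pos":[0,0,0],"angular":[0,0,0]}]' 0.1
python3 -m crank '[{"delta_pos":[0,0,0],"angular":[0,0,0]},{"delta_pos":[0,0,0],"angular":[0,0,0]},{"delta_pos":[0,0,0],"angular":[0,0,0]}]'
```

```text
time_s: 1.82
tool_pos: [0.5122, -0.2504, 0.0424]
tcp_rot: [[0.375, -0.927, -0.006], [-0.927, -0.375, 0.004], [-0.006, 0.004, -1.0]]
ft_force: [0.7, 0.2, 0.2]
finger_gap: 0.597
time_s: 2.2
tool_pos: [0.5147, -0.2508, 0.0118]
tcp_rot: [[0.377, -0.926, -0.001], [-0.926, -0.377, 0.001], [-0.001, 0.001, -1.0]]
ft_force: [0.4, -0.2, -0.2]
finger_gap: 0.603
time_s: 2.7
tool_pos: [0.5154, -0.2511, 0.0129]
tcp_rot: [[0.377, -0.926, 0.001], [-0.926, -0.377, -0.0], [0.0, -0.0, -1.0]]
ft_force: [-2.1, -0.1, 2.7]
finger_gap: 0.29
time_s: 3.08
tool_pos: [0.5154, -0.2511, 0.0128]
tcp_rot: [[0.377, -0.926, 0.0], [-0.926, -0.377, -0.0], [0.0, -0.0, -1.0]]
ft_force: [-0.6, 0.9, 5.1]
finger_gap: 0.286
```

```bash
python3 -m crank '[{"delta_pos":[0,0,-0.3],"angular":[0,0,0]},{"delta_pos":[0,0,-0.8],"angular":[0,0,0]},{"delta_pos":[0,0,-1],"angular":[0,0,0]}]'
python3 -m crank '[{"delta_pos":[-0.364,-0.157,0],"angular":[0,0,0]},{"delta_pos":[-0.728,-0.314,0],"angular":[0,0,0]}]'
python3 -m crank '[{"delta_pos":[-0.364,-0.157,0],"angular":[0,0,0]},{"delta_pos":[-0.728,-0.314,0],"angular":[0,0,0]}]'
python3 -m crank '[{"delta_pos":[-0.364,-0.157,0],"angular":[0,0,0]},{"delta_pos":[-0.728,-0.314,0],"angular":[0,0,0]},{"delta_pos":[-0.728,-0.314,0],"angular":[0,0,0]},{"delta_pos":[-0.728,-0.314,0],"angular":[0,0,0]},{"delta_pos":[-0.728,-0.314,0],"angular":[0,0,0]}]'
python3 - <<'E'
from look import *
st();shot('scene','v2',(180,330,120,240),5);shot('top','v2',(170,290,150,250),5)
E
```

```text
time_s: 3.45
tool_pos: [0.5163, -0.252, 0.1149]
tcp_rot: [[0.377, -0.926, 0.003], [-0.926, -0.377, -0.003], [0.004, -0.002, -1.0]]
ft_force: [-1.1, -0.1, -0.2]
finger_gap: 0.289
time_s: 3.7
tool_pos: [0.5162, -0.1709, 0.1115]
tcp_rot: [[0.376, -0.927, -0.001], [-0.927, -0.376, 0.001], [-0.001, 0.001, -1.0]]
ft_force: [0.3, -0.5, 0.1]
finger_gap: 0.287
time_s: 3.95
tool_pos: [0.5175, -0.0911, 0.1111]
tcp_rot: [[0.377, -0.926, -0.002], [-0.926, -0.377, 0.001], [-0.001, 0.001, -1.0]]
ft_force: [-0.1, -0.0, -1.1]
finger_gap: 0.287
time_s: 4.58
tool_pos: [0.5199, -0.0142, 0.1121]
tcp_rot: [[0.376, -0.927, -0.0], [-0.927, -0.376, -0.0], [-0.0, 0.0, -1.0]]
ft_force: [-0.1, 0.2, -0.7]
finger_gap: 0.285
t 4.58 p [ 0.5199 -0.0142  0.1121] yaw -67.92 z [-4.e-04 -1.e-04 -1.e+00] F [-0.1  0.2 -0.7] M [ 0.02  0.01 -0.08] gap 0.285 q6 0.94
```

View pics/scene_v2.png

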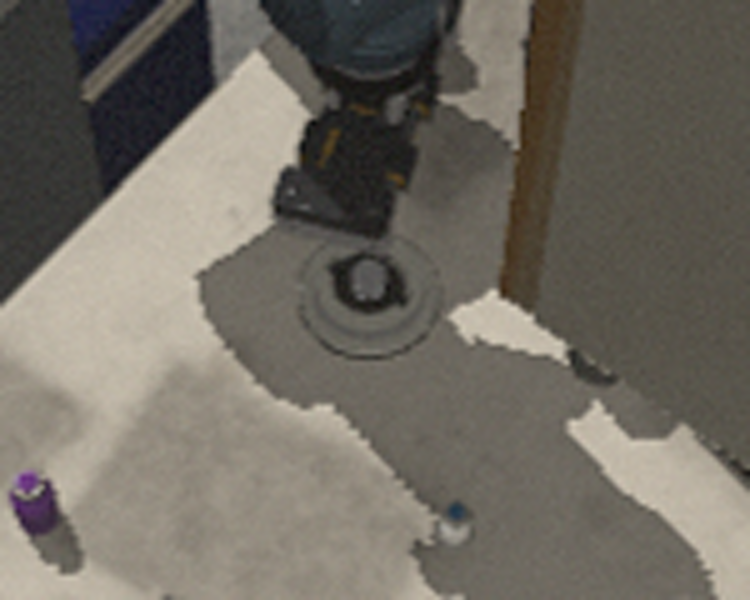

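View pics/top_v2.png

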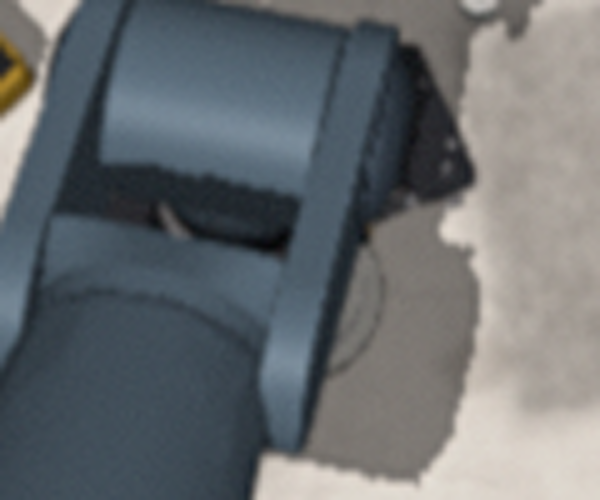

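```bash
python3 -m crank '[{"delta_pos":[-0.006,-0.011,0.2],"angular":[0,0,0]},{"delta_pos":[-0.006,-0.011,0.4],"angular":[0,0,0]},{"delta_pos":[-0.006,-0.011,0.55],"angular":[0,0,0]},{"delta_pos":[-0.006,-0.011,0.64],"angular":[0,0,0]},{"delta_pos":[-0.006,-0.011,0.685],"angular":[0,0,0]},{"delta_pos":[-0.006,-0.011,0.685],"angular":[0,0,0]},{"delta_pos":[-0.006,-0.011,0.685],"angular":[0,0,0]}]'
python3 - <<'E'
from look import *
st();shot('scene','v3',(200,290,110,220),6)
E
```

```text
time_s: 5.55
tool_pos: [0.5213, -0.0124, 0.0446]
tcp_rot: [[0.377, -0.926, 0.001], [-0.926, -0.377, -0.0], [0.001, -0.001, -1.0]]
ft_force: [0.5, -0.4, 0.2]
finger_gap: 0.286
t 5.55 p [ 0.5213 -0.0124  0.0446] yaw -67.84 z [ 1.1e-03 -3.0e-04 -1.0e+00] F [ 0.5 -0.4  0.2] M [-0.02 -0.06  0.01] gap 0.286 q6 0.94
```

View pics/scene_v3.png

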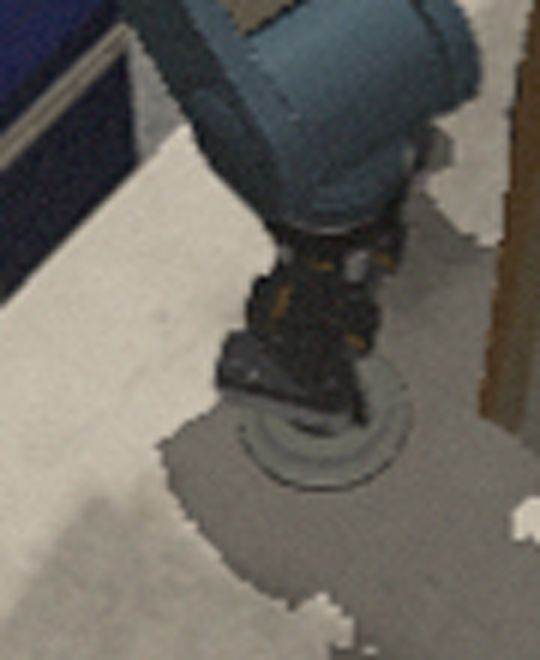

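```bash
python3 -m crank '[{"delta_pos":[0,0,0.015],"angular":[0,0,0]},{"delta_pos":[0,0,0.015],"angular":[0,0,0]},{"delta_pos":[0,0,0.015],"angular":[0,0,0]}]'
python3 -m crank '[{"delta_pos":[0,0,0],"angular":[0,0,0]},{"delta_pos":[0,0,0],"angular":[0,0,0]},{"delta_pos":[0,0,0],"angular":[0,0,0]},{"delta_pos":[0,0,0],"angular":[0,0,0]}]' 0.6
python3 -m crank '[{"delta_pos":[0,0,-0.3],"angular":[0,0,0]},{"delta_pos":[0,0,-0.7],"angular":[0,0,0]},{"delta_pos":[0,0,-1],"angular":[0,0,0]},{"delta_pos":[0,0,-1],"angular":[0,0,0]}]'
python3 -m crank '[{"delta_pos":[-0.3,0,-0.3],"angular":[0,0,0]},{"delta_pos":[-1,0,-0.8],"angular":[0,0,0]},{"delta_pos":[-1,0,-0.8],"angular":[0,0,0]},{"delta_pos":[-1,0,-0.8],"angular":[0,0,0]}]'
python3 - <<'E'
from look import *
st();shot('scene','v4',(200,290,110,220),6);shot('top','v4',(180,280,150,250),6)
E
```

```text
time_s: 5.98
tool_pos: [0.5212, -0.0123, 0.0429]
tcp_rot: [[0.377, -0.926, 0.001], [-0.926, -0.377, -0.0], [0.001, -0.001, -1.0]]
ft_force: [-0.4, 0.3, 2.1]
finger_gap: 0.29
time_s: 6.48
tool_pos: [0.5207, -0.0122, 0.0423]
tcp_rot: [[0.377, -0.926, -0.0], [-0.926, -0.377, 0.0], [-0.0, 0.0, -1.0]]
ft_force: [0.8, 0.1, -0.4]
finger_gap: 0.596
time_s: 6.98
tool_pos: [0.5226, -0.0127, 0.145]
tcp_rot: [[0.377, -0.926, 0.005], [-0.926, -0.377, -0.001], [0.003, -0.005, -1.0]]
ft_force: [-0.5, -0.1, -0.1]
finger_gap: 0.598
time_s: 7.48
tool_pos: [0.483, 0.0808, 0.222]
tcp_rot: [[0.379, -0.925, 0.0], [-0.925, -0.379, -0.0], [0.0, 0.0, -1.0]]
ft_force: [0.3, 0.6, -0.5]
finger_gap: 0.602
t 7.47 p [0.483  0.0808 0.222 ] yaw -67.73 z [ 2.e-04 -4.e-04 -1.e+00] F [ 0.3  0.6 -0.5] M [0.01 0.03 0.01] gap 0.602 q6 1.12
```

View pics/scene_v4.png

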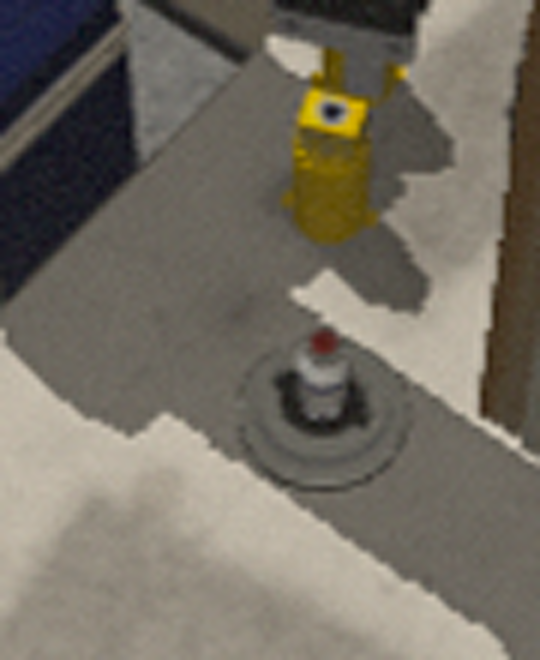

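View pics/top_v4.png

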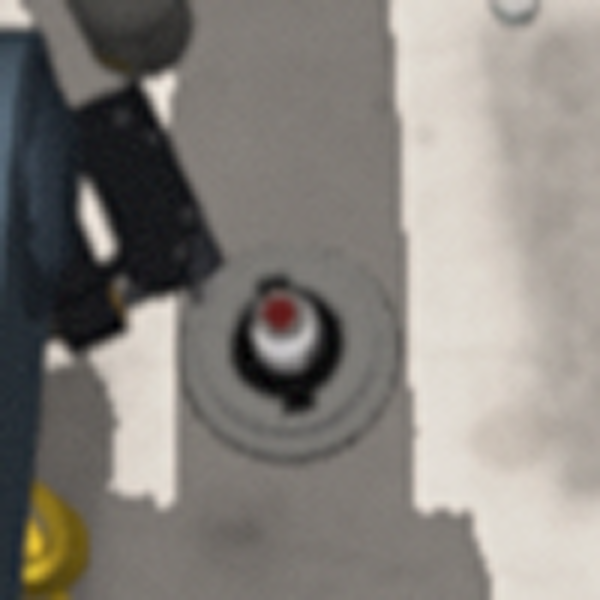

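The vial stands upright on the seat. I'll measure its cap against the base axis, then work out the bell approach.

Run:
```python
from h import *
T=Cam('top');S=Cam('scene')
def red(n,box):
    p=np.load(f'/tmp/{n}_v4.npz')['p'];h=cv2.cvtColor(p,cv2.COLOR_RGB2HSV).astype(int)
    m=((h[...,0]<12)|(h[...,0]>168))&(h[...,1]>110)&(h[...,2]>40);u0,u1,v0,v1=box;y,x=np.nonzero(m[v0:v1,u0:u1]);return x.mean()+u0,y.mean()+v0,len(x)
a=red('top',(220,235,195,212));b=red('scene',(245,262,158,175))
print(a,b,T.plane(*a[:2],.087),S.plane(*b[:2],.087))
bp=lambda x,y:(180+(x+.5)/6-.5,150+(y+.5)/6-.5)
n1=T.plane(*bp(273,287),.024);n2=T.plane(*bp(297,400),.024);print('notch',n1,n2,(n1+n2)/2,np.degrees(np.arctan2(*(n1-n2)[1::-1])))
for n,x,y,z in[('footL',181,340,.008),('footR',403,340,.008),('footB',291,462,.004)]:print(n,T.plane(*bp(x,y),z))
sp=lambda x,y:(200+(x+.5)/6-.5,110+(y+.5)/6-.5)
for n,x,y in[('L',238,410),('R',412,410)]:print(n,S.plane(*sp(x,y),.008))
# foot ellipse scene bottom tangent
for z in(.0,.008):print('B',S.plane(*sp(325,490),z))
# dark ring in top image
p=np.load('/tmp/top_v4.npz')['p'];m=(p.max(2)<55).astype(np.uint8);w=np.zeros_like(m);w[195:222,215:242]=m[195:222,215:242]
cs=max(cv2.findContours(w,0,1)[0],key=len)[:,0];P=np.array([T.plane(*q,.024)[:2] for q in cs])
A=np.c_[2*P,np.ones(len(P))];s=np.linalg.lstsq(A,(P**2).sum(1),rcond=None)[0];print('ring',s[:2],np.sqrt(s[2]+s[:2]@s[:2]))
r=np.hypot(*(P-s[:2]).T);g=r<.0245;A=A[g];s=np.linalg.lstsq(A,(P[g]**2).sum(1),rcond=None)[0];print('ring',s[:2],np.sqrt(s[2]+s[:2]@s[:2]),g.sum())
```

```text
(np.float64(226.0), np.float64(201.64705882352942), 17) (np.float64(253.5), np.float64(166.5), 12) [ 0.52117519 -0.0148499   0.087     ] [ 0.52223786 -0.01194365  0.087     ]
notch [ 0.54443589 -0.00875109  0.024     ] [ 0.49467181 -0.01761046  0.024     ] [ 0.51955385 -0.01318077  0.024     ] 10.094462695211268
footL [0.52583499 0.03304642 0.008     ]
footR [ 0.52165738 -0.06361897  0.008     ]
footB [ 0.47081313 -0.01301145  0.004     ]
L [ 0.48434201 -0.04056993  0.008     ]
R [0.56149436 0.02075448 0.008     ]
B [ 5.51835107e-01 -4.66558777e-02  2.22044605e-16]
B [ 0.55426997 -0.04991972  0.008     ]
ring [ 0.51791076 -0.01431077] 0.02022105886059265
ring [ 0.51936847 -0.01406084] 0.020046036648572695 62
```

Run:
```python
from h import *
T=Cam('top');d=np.load('/tmp/top0.npz')['d'];X=T.cloud(d);ok=(d>0)
for x0 in np.arange(.3,.9,.05):
    r=[]
    for y0 in np.arange(-.1,.5,.05):
        i=ok&(abs(X[...,0]-x0)<.025)&(abs(X[...,1]-y0)<.025);r.append(f"{X[i][:,2].max():.2f}" if i.any() else ' -- ')
    print(round(x0,2),r)
```

```text
0.3 ['0.73', '0.74', '0.73', '0.32', '0.31', '-0.00', '-0.01', '-0.01', '-0.01', '-0.01', '-0.01', '-0.88']
0.35 ['0.01', '0.01', '0.01', '0.01', '0.01', '0.07', '0.10', '0.01', '0.01', '0.01', '0.01', '0.01']
0.4 ['0.01', '0.01', '0.01', '0.01', '0.10', '0.11', '0.11', '0.01', '0.02', '0.02', '0.01', '0.01']
0.45 ['0.01', '0.01', '0.01', '0.01', '0.10', '0.01', '0.01', '0.01', '0.02', '0.03', '0.03', '0.03']
0.5 ['0.01', '0.03', '0.03', '0.01', '0.01', '0.01', '0.11', '0.11', '0.03', '0.32', '0.32', '0.30']
0.55 ['0.01', '0.03', '0.03', '0.01', '0.01', '0.00', '0.01', '0.00', '0.02', '0.32', '0.32', '0.31']
0.6 ['0.01', '0.01', '0.01', '0.00', '0.01', '0.05', '0.04', '0.05', '0.07', '0.29', '0.31', '0.08']
0.65 ['0.05', '0.01', '0.01', '0.09', '0.04', '0.06', '0.06', '0.08', '0.09', '0.09', '0.08', '0.08']
0.7 ['0.65', '0.65', '0.65', '0.66', '0.66', '0.66', '0.67', '0.67', '0.61', '0.52', '0.42', '0.08']
0.75 ['0.01', '0.01', '0.01', '0.07', '0.07', '0.06', '0.01', '0.08', '0.08', '0.09', '0.08', '0.08']
0.8 ['0.01', '0.01', '0.01', '0.07', '0.07', '0.06', '0.01', '0.08', '0.08', '0.08', '0.08', '0.08']
0.85 ['0.01', '0.01', '0.01', '0.01', '0.06', '0.05', '0.01', '0.07', '0.08', '0.08', '0.08', '0.08']
0.9 ['0.01', '0.01', '0.01', '0.00', '0.01', '0.00', '0.01', '0.05', '0.06', ' -- ', ' -- ', ' -- ']
```

```bash
python3 -m crank '[{"delta_pos":[-0.616,-0.379,0],"angular":[0,0,-0.09]},{"delta_pos":[-0.616,-0.379,0],"angular":[0,0,-0.18]}]' 0.7
python3 - <<'E'
from look import *
o=st();R=o['tcp_rot'];print((R.T@(np.array([.5065,.2235,.19])-o['tool_pos'])*10).round(3))
E
```

```text
time_s: 7.82
tool_pos: [0.4948, 0.1525, 0.2203]
tcp_rot: [[0.695, -0.719, -0.003], [-0.719, -0.695, -0.0], [-0.002, 0.003, -1.0]]
ft_force: [0.0, 0.1, -0.4]
finger_gap: 0.7
t 7.83 p [0.4948 0.1525 0.2203] yaw -45.95 z [-3.4e-03 -1.0e-04 -1.0e+00] F [ 0.   0.1 -0.4] M [-0.04  0.03  0.02] gap 0.7 q6 0.88
[-0.428 -0.578  0.302]
```

```bash
python3 -m crank '[{"delta_pos":[-0.428,-0.578,0.3],"angular":[0,0,-0.09]},{"delta_pos":[-0.428,-0.578,0.3],"angular":[0,0,-0.18]},{"delta_pos":[-0.428,-0.578,0.3],"angular":[0,0,-0.27]},{"delta_pos":[-0.428,-0.578,0.3],"angular":[0,0,-0.35]},{"delta_pos":[-0.428,-0.578,0.3],"angular":[0,0,-0.372]},{"delta_pos":[-0.428,-0.578,0.3],"angular":[0,0,-0.372]},{"delta_pos":[-0.428,-0.578,0.3],"angular":[0,0,-0.372]},{"delta_pos":[-0.428,-0.578,0.3],"angular":[0,0,-0.372]}]'
python3 - <<'E'
from look import *
o=st();R=o['tcp_rot'];print((R.T@(np.array([.5065,.2235,.075])-o['tool_pos'])*10).round(3))
E
```

```text
time_s: 8.82
tool_pos: [0.5073, 0.2222, 0.192]
tcp_rot: [[1.0, -0.031, -0.001], [-0.031, -1.0, -0.0], [-0.001, 0.0, -1.0]]
ft_force: [0.5, 0.2, 0.2]
finger_gap: 0.699
t 8.82 p [0.5073 0.2222 0.192 ] yaw -1.76 z [-6.e-04 -2.e-04 -1.e+00] F [0.5 0.2 0.2] M [ 0.02 -0.08  0.05] gap 0.699 q6 0.24
[-0.007 -0.013  1.17 ]
```

```bash
python3 -m crank '[{"delta_pos":[-0.007,-0.013,0.4],"angular":[0,0,0]},{"delta_pos":[-0.007,-0.013,0.8],"angular":[0,0,0]},{"delta_pos":[-0.007,-0.013,0.95],"angular":[0,0,0]},{"delta_pos":[-0.007,-0.013,0.95],"angular":[0,0,0]},{"delta_pos":[-0.007,-0.013,0.95],"angular":[0,0,0]}]'
python3 -m crank '[{"delta_pos":[0,0,0.2],"angular":[0,0,0]},{"delta_pos":[0,0,0.2],"angular":[0,0,0]},{"delta_pos":[0,0,0.2],"angular":[0,0,0]}]'
python3 -m crank '[{"delta_pos":[0,0,0],"angular":[0,0,0]},{"delta_pos":[0,0,0],"angular":[0,0,0]},{"delta_pos":[0,0,0],"angular":[0,0,0]}]' 0.36
python3 -m crank '[{"delta_pos":[0,0,0],"angular":[0,0,0]},{"delta_pos":[0,0,0],"angular":[0,0,0]},{"delta_pos":[0,0,0],"angular":[0,0,0]}]'
python3 - <<'E'
from look import *
st()
E
```

```text
time_s: 9.45
tool_pos: [0.5079, 0.2242, 0.0993]
tcp_rot: [[1.0, -0.03, 0.003], [-0.03, -1.0, 0.001], [0.003, -0.001, -1.0]]
ft_force: [-0.2, 0.2, 0.7]
finger_gap: 0.7
time_s: 9.82
tool_pos: [0.5075, 0.2241, 0.0789]
tcp_rot: [[1.0, -0.03, 0.002], [-0.03, -1.0, 0.0], [0.002, -0.0, -1.0]]
ft_force: [0.5, 0.4, -0.2]
finger_gap: 0.7
time_s: 10.2
tool_pos: [0.5067, 0.2239, 0.0777]
tcp_rot: [[1.0, -0.03, 0.0], [-0.03, -1.0, 0.0], [0.0, -0.0, -1.0]]
ft_force: [0.0, 0.4, -0.4]
finger_gap: 0.416
time_s: 10.58
tool_pos: [0.5064, 0.2239, 0.0776]
tcp_rot: [[1.0, -0.03, -0.0], [-0.03, -1.0, -0.0], [-0.0, 0.0, -1.0]]
ft_force: [-2.4, 0.8, 2.5]
finger_gap: 0.384
t 10.57 p [0.5064 0.2239 0.0776] yaw -1.71 z [-4.e-04 -1.e-04 -1.e+00] F [-2.4  0.8  2.5] M [-0.15  0.28 -0.02] gap 0.384 q6 0.24
```

```bash
python3 -m crank '[{"delta_pos":[0,0,0],"angular":[0,0,0]},{"delta_pos":[0,0,0],"angular":[0,0,0]},{"delta_pos":[0,0,-0.4],"angular":[0,0,0]},{"delta_pos":[0,0,-0.4],"angular":[0,0,0]}]' 0.7
python3 -m crank '[{"delta_pos":[0,0,0],"angular":[0,0,-0.09]},{"delta_pos":[0,0,0],"angular":[0,0,-0.18]},{"delta_pos":[0,0,0],"angular":[0,0,-0.27]},{"delta_pos":[0,0,0],"angular":[0,0,-0.36]},{"delta_pos":[0,0,0],"angular":[0,0,-0.45]},{"delta_pos":[0,0,0],"angular":[0,0,-0.54]},{"delta_pos":[0,0,0],"angular":[0,0,-0.63]},{"delta_pos":[0,0,0],"angular":[0,0,-0.7]},{"delta_pos":[0,0,0],"angular":[0,0,-0.75]},{"delta_pos":[0,0,0],"angular":[0,0,-0.75]}]'
python3 -m crank '[{"delta_pos":[0,0,0],"angular":[0,0,0]},{"delta_pos":[0,0,0],"angular":[0,0,0]}]'
python3 - <<'E'
from look import *
o=st();R=o['tcp_rot'];print((R.T@(np.array([.5064,.2239,.0755])-o['tool_pos'])*10).round(3))
E
```

```text
time_s: 11.08
tool_pos: [0.5091, 0.2244, 0.1206]
tcp_rot: [[1.0, -0.03, 0.007], [-0.03, -1.0, 0.001], [0.007, -0.002, -1.0]]
ft_force: [0.4, 0.0, 0.2]
finger_gap: 0.698
time_s: 12.32
tool_pos: [0.5061, 0.2237, 0.1164]
tcp_rot: [[0.031, 1.0, -0.001], [1.0, -0.031, -0.0], [-0.0, -0.001, -1.0]]
ft_force: [0.8, -0.7, 0.3]
finger_gap: 0.703
time_s: 12.58
tool_pos: [0.5065, 0.2239, 0.1172]
tcp_rot: [[0.031, 1.0, -0.0], [1.0, -0.031, -0.0], [-0.0, -0.0, -1.0]]
ft_force: [0.4, 0.8, -0.0]
finger_gap: 0.7
t 12.57 p [0.5065 0.2239 0.1172] yaw 88.24 z [-2.e-04 -0.e+00 -1.e+00] F [ 0.4  0.8 -0. ] M [ 0.02 -0.17  0.02] gap 0.7 q6 -1.33
[ 0.    -0.001  0.417]
```

```bash
python3 -m crank '[{"delta_pos":[0,0,0.2],"angular":[0,0,0]},{"delta_pos":[0,0,0.35],"angular":[0,0,0]},{"delta_pos":[0,0,0.415],"angular":[0,0,0]},{"delta_pos":[0,0,0.415],"angular":[0,0,0]},{"delta_pos":[0,0,0.415],"angular":[0,0,0]}]'
python3 -m crank '[{"delta_pos":[0,0,0],"angular":[0,0,0]},{"delta_pos":[0,0,0],"angular":[0,0,0]},{"delta_pos":[0,0,0],"angular":[0,0,0]},{"delta_pos":[0,0,0],"angular":[0,0,0]},{"delta_pos":[0,0,0],"angular":[0,0,0]},{"delta_pos":[0,0,0],"angular":[0,0,0]},{"delta_pos":[0,0,0],"angular":[0,0,0]}]' 0.05
python3 - <<'E'
from look import *
st()
E
```

```text
time_s: 13.2
tool_pos: [0.5071, 0.224, 0.0766]
tcp_rot: [[0.03, 1.0, 0.001], [1.0, -0.03, 0.0], [0.0, 0.001, -1.0]]
ft_force: [0.2, -0.5, 1.1]
finger_gap: 0.699
time_s: 14.08
tool_pos: [0.5066, 0.224, 0.076]
tcp_rot: [[0.03, 1.0, 0.0], [1.0, -0.03, 0.0], [0.0, 0.0, -1.0]]
ft_force: [0.3, -0.0, -0.3]
finger_gap: 0.276
t 14.07 p [0.5066 0.224  0.076 ] yaw 88.29 z [ 1.e-04  2.e-04 -1.e+00] F [ 0.3 -0.  -0.3] M [ 0.22 -0.17  0.02] gap 0.276 q6 -1.33
```

```bash
python3 -m crank '[{"delta_pos":[0,0,-0.2],"angular":[0,0,0]},{"delta_pos":[0,0,-0.6],"angular":[0,0,0]},{"delta_pos":[0,0,-1],"angular":[0,0,0]}]'
python3 -m crank '[{"delta_pos":[-0.2,0.02,-0.3],"angular":[0,0,0]},{"delta_pos":[-0.5,0.05,-0.3],"angular":[0,0,0]},{"delta_pos":[-0.786,0.068,-0.3],"angular":[0,0,0]}]'
python3 -m crank '[{"delta_pos":[-0.4,0.034,0],"angular":[0,0,0]},{"delta_pos":[-0.786,0.068,0],"angular":[0,0,0]}]'
python3 -m crank '[{"delta_pos":[-0.3,0.034,0],"angular":[0,0,-0.03]},{"delta_pos":[-0.6,0.068,0],"angular":[0,0,-0.06]},{"delta_pos":[-0.786,0.068,0],"angular":[0,0,-0.1]},{"delta_pos":[-0.786,0.068,0],"angular":[0,0,-0.1075]},{"delta_pos":[-0.786,0.068,0],"angular":[0,0,-0.1075]},{"delta_pos":[-0.786,0.068,0],"angular":[0,0,-0.1075]},{"delta_pos":[-0.786,0.068,0],"angular":[0,0,-0.1075]}]'
python3 - <<'E'
from look import *
o=st();R=o['tcp_rot'];print((R.T@(np.array([.52,-.0122,.165])-o['tool_pos'])*10).round(3))
shot('scene','b1',(200,300,90,220),5);shot('top','b1',(180,280,150,250),6)
E
```

```text
time_s: 14.45
tool_pos: [0.5052, 0.2235, 0.1753]
tcp_rot: [[0.03, 1.0, -0.003], [1.0, -0.03, -0.001], [-0.001, -0.003, -1.0]]
ft_force: [0.4, 0.7, -4.5]
finger_gap: 0.276
time_s: 14.82
tool_pos: [0.5102, 0.1442, 0.2051]
tcp_rot: [[0.03, 1.0, -0.002], [1.0, -0.03, -0.0], [-0.001, -0.002, -1.0]]
ft_force: [-0.0, 0.7, -5.3]
finger_gap: 0.279
time_s: 15.08
tool_pos: [0.5143, 0.0652, 0.2045]
tcp_rot: [[0.03, 1.0, -0.003], [1.0, -0.03, -0.0], [-0.0, -0.003, -1.0]]
ft_force: [0.1, -0.5, -4.9]
finger_gap: 0.272
time_s: 15.95
tool_pos: [0.5198, -0.0118, 0.2059]
tcp_rot: [[-0.195, 0.981, -0.0], [0.981, 0.195, 0.0], [0.0, -0.0, -1.0]]
ft_force: [0.6, -0.6, -3.9]
finger_gap: 0.274
t 15.95 p [ 0.5198 -0.0118  0.2059] yaw 101.22 z [-2.e-04  1.e-04 -1.e+00] F [ 0.6 -0.6 -3.9] M [ 0.08 -0.12  0.05] gap 0.274 q6 -2.01
[-0.004  0.001  0.409]
```

View pics/scene_b1.png

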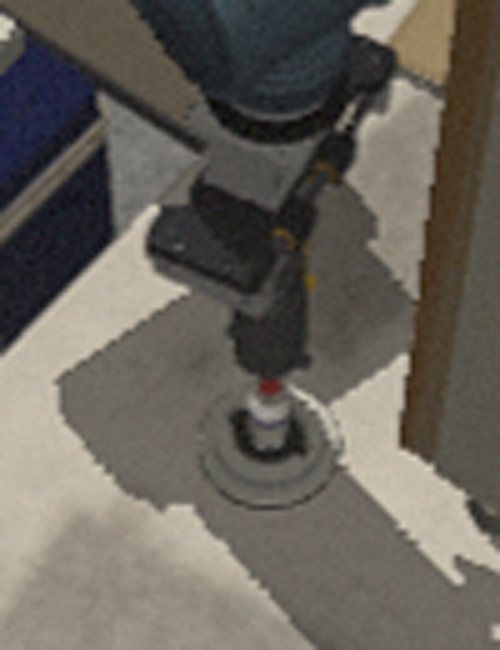

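View pics/top_b1.png

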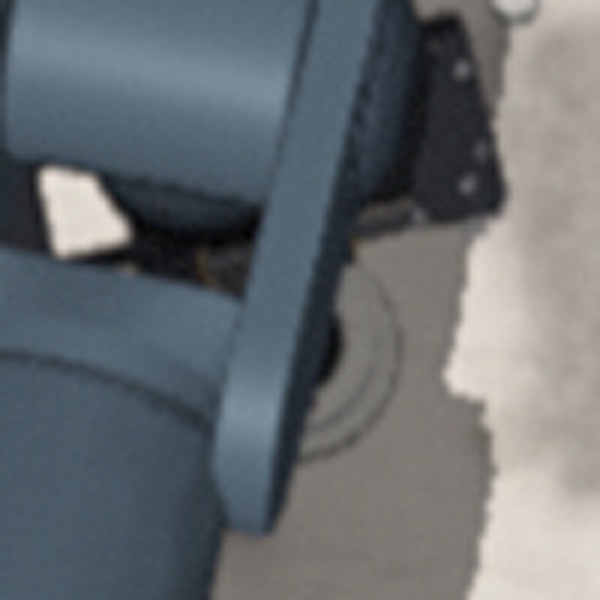

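```bash
python3 -m crank '[{"delta_pos":[-0.004,0.001,0.2],"angular":[0,0,0]},{"delta_pos":[-0.004,0.001,0.4],"angular":[0,0,0]},{"delta_pos":[-0.004,0.001,0.45],"angular":[0,0,0]},{"delta_pos":[-0.004,0.001,0.5],"angular":[0,0,0]},{"delta_pos":[-0.004,0.001,0.5],"angular":[0,0,0]}]'
python3 -m crank '[{"delta_pos":[0,0,0.08],"angular":[0,0,0]},{"delta_pos":[0,0,0.16],"angular":[0,0,0]},{"delta_pos":[0,0,0.24],"angular":[0,0,0]},{"delta_pos":[0,0,0.24],"angular":[0,0,0]}]'
python3 - <<'E'
from look import *
o=st()
shot('scene','b2',(200,300,90,220),5)
E
```

```text
time_s: 16.68
tool_pos: [0.5203, -0.0128, 0.1563]
tcp_rot: [[-0.194, 0.981, 0.0], [0.981, 0.194, -0.0], [-0.0, 0.0, -1.0]]
ft_force: [-0.4, 0.2, -4.3]
finger_gap: 0.274
time_s: 17.18
tool_pos: [0.5193, -0.0126, 0.1308]
tcp_rot: [[-0.194, 0.981, -0.002], [0.981, 0.194, 0.001], [0.001, -0.002, -1.0]]
ft_force: [-0.2, 0.6, -4.9]
finger_gap: 0.277
t 17.18 p [ 0.5193 -0.0126  0.1308] yaw 101.19 z [-2.2e-03  5.0e-04 -1.0e+00] F [-0.2  0.6 -4.9] M [ 0.05 -0.11 -0.03] gap 0.277 q6 -2.01
```

View pics/scene_b2.png

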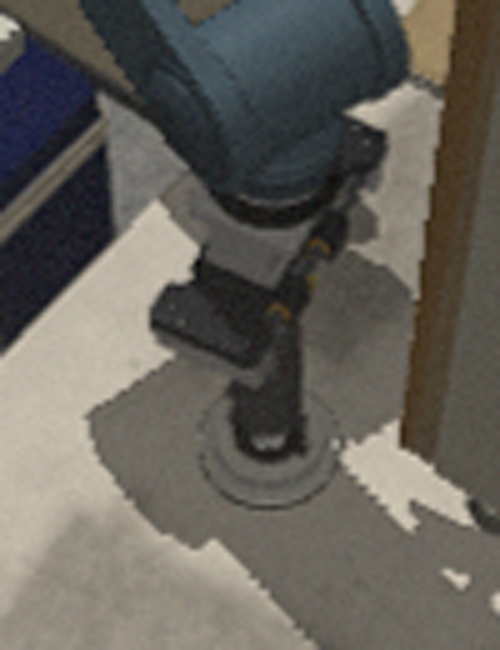

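Bell is over the vial with no side force. I'll keep descending and watch the force.

```bash
python3 -m crank '[{"delta_pos":[0,0,0.1],"angular":[0,0,0]},{"delta_pos":[0,0,0.2],"angular":[0,0,0]},{"delta_pos":[0,0,0.28],"angular":[0,0,0]},{"delta_pos":[0,0,0.28],"angular":[0,0,0]}]'
python3 -m crank '[{"delta_pos":[0,0,0.025],"angular":[0,0,0]},{"delta_pos":[0,0,0.05],"angular":[0,0,0]},{"delta_pos":[0,0,0.05],"angular":[0,0,0]}]'
python3 - <<'E'
from look import *
o=st()
E
```

```text
time_s: 17.73
tool_pos: [0.5193, -0.0126, 0.1028]
tcp_rot: [[-0.194, 0.981, -0.002], [0.981, 0.194, 0.001], [0.001, -0.002, -1.0]]
ft_force: [0.9, 0.0, -4.0]
finger_gap: 0.275
time_s: 18.1
tool_pos: [0.52, -0.0128, 0.0989]
tcp_rot: [[-0.194, 0.981, -0.0], [0.981, 0.194, 0.0], [0.0, -0.0, -1.0]]
ft_force: [-1.0, -0.0, -4.2]
finger_gap: 0.277
t 18.1 p [ 0.52   -0.0128  0.0989] yaw 101.19 z [-2.e-04  0.e+00 -1.e+00] F [-1.  -0.  -4.2] M [ 0.06 -0.13  0.03] gap 0.277 q6 -2.01
```

```bash
python3 -m crank '[{"delta_pos":[0,0,0.02],"angular":[0,0,0]},{"delta_pos":[0,0,0.04],"angular":[0,0,0]},{"delta_pos":[0,0,0.06],"angular":[0,0,0]},{"delta_pos":[0,0,0.06],"angular":[0,0,0]}]'
python3 - <<'E'
from look import *
o=st()
E
```

```text
time_s: 18.6
tool_pos: [0.5208, -0.0129, 0.094]
tcp_rot: [[-0.194, 0.981, 0.002], [0.981, 0.194, -0.0], [-0.001, 0.001, -1.0]]
ft_force: [-2.0, 0.6, 4.5]
finger_gap: 0.276
t 18.6 p [ 0.5208 -0.0129  0.094 ] yaw 101.19 z [ 1.5e-03 -3.0e-04 -1.0e+00] F [-2.   0.6  4.5] M [ 0.17  0.14 -0.01] gap 0.276 q6 -2.01
```

```bash
python3 -m crank '[{"delta_pos":[0,0,0.03],"angular":[0,0,0]},{"delta_pos":[0,0,0.06],"angular":[0,0,0]},{"delta_pos":[0,0,0.08],"angular":[0,0,0]},{"delta_pos":[0,0,0.08],"angular":[0,0,0]},{"delta_pos":[0,0,0.08],"angular":[0,0,0]}]'
python3 - <<'E'
from look import *
o=st()
E
```

```text
time_s: 19.23
tool_pos: [0.5213, -0.013, 0.0868]
tcp_rot: [[-0.194, 0.981, 0.002], [0.981, 0.194, -0.0], [-0.001, 0.002, -1.0]]
ft_force: [-1.1, 1.6, 8.6]
finger_gap: 0.274
t 19.23 p [ 0.5213 -0.013   0.0868] yaw 101.19 z [ 2.3e-03 -4.0e-04 -1.0e+00] F [-1.1  1.6  8.6] M [0.31 0.47 0.  ] gap 0.274 q6 -2.01
```

```bash
python3 -m crank '[{"delta_pos":[0,0,0],"angular":[0,0,0]},{"delta_pos":[0,0,0],"angular":[0,0,0]}]'
python3 - <<'E'
from look import *
o=st(); p,d=shot('scene','b3',(200,300,90,220),5)
E
python3 -m crank '[{"delta_pos":[0,0,0.01],"angular":[0,0,0]},{"delta_pos":[0,0,0.01],"angular":[0,0,0]}]'
```

```text
time_s: 19.48
tool_pos: [0.5214, -0.013, 0.0869]
tcp_rot: [[-0.194, 0.981, 0.002], [0.981, 0.194, -0.0], [-0.001, 0.002, -1.0]]
ft_force: [-2.4, 2.0, 9.7]
finger_gap: 0.276
t 19.48 p [ 0.5214 -0.013   0.0869] yaw 101.19 z [ 2.4e-03 -4.0e-04 -1.0e+00] F [-2.4  2.   9.7] M [0.34 0.5  0.01] gap 0.276 q6 -2.01
time_s: 19.77
tool_pos: [0.5214, -0.0129, 0.086]
tcp_rot: [[-0.194, 0.981, 0.002], [0.981, 0.194, -0.0], [-0.001, 0.002, -1.0]]
ft_force: [-2.9, 0.6, 11.0]
finger_gap: 0.278
```

View pics/scene_b3.png

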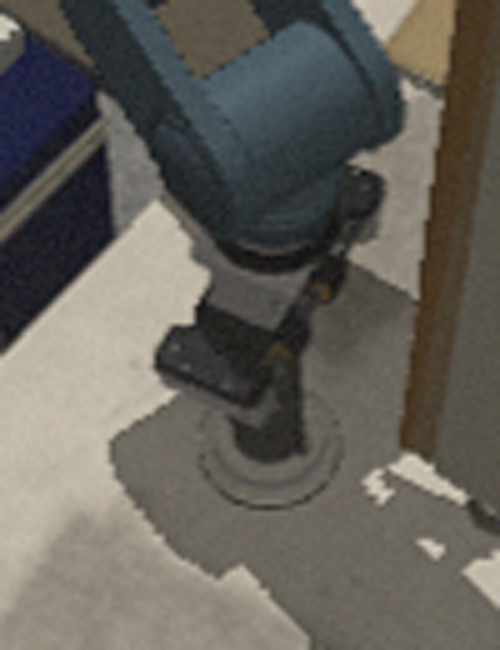

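```bash
python3 -m crank '[{"delta_pos":[0,0,0],"angular":[0,0,0.06]},{"delta_pos":[0,0,0],"angular":[0,0,0.12]},{"delta_pos":[0,0,0],"angular":[0,0,0.18]},{"delta_pos":[0,0,0],"angular":[0,0,0.25]},{"delta_pos":[0,0,0],"angular":[0,0,0.25]}]'
python3 - <<'E'
from look import *
o=st();shot('scene','b4',(200,300,90,220),5)
E
```

```text
time_s: 20.4
tool_pos: [0.522, -0.0129, 0.0863]
tcp_rot: [[0.323, 0.946, 0.004], [0.946, -0.323, -0.0], [0.001, 0.004, -1.0]]
ft_force: [-1.3, 1.4, 11.8]
finger_gap: 0.277
t 20.4 p [ 0.522  -0.0129  0.0863] yaw 71.14 z [ 4.e-03 -2.e-04 -1.e+00] F [-1.3  1.4 11.8] M [0.43 0.35 0.06] gap 0.277 q6 -1.48
```

View pics/scene_b4.png

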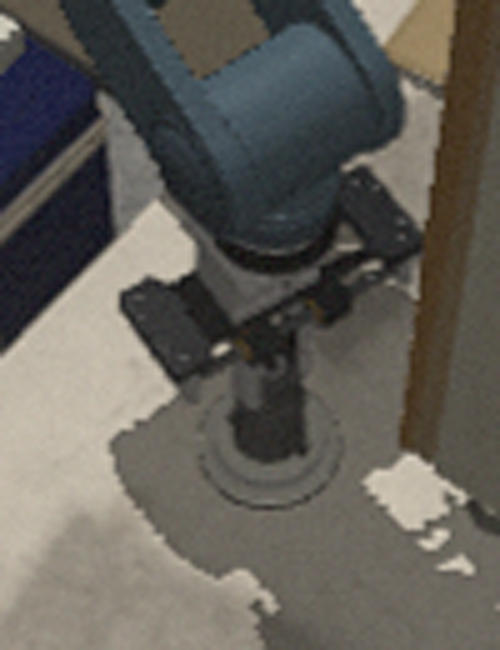

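```bash
python3 -m crank '[{"delta_pos":[0,0,0],"angular":[0,0,0.07]},{"delta_pos":[0,0,0],"angular":[0,0,0.14]},{"delta_pos":[0,0,0],"angular":[0,0,0.21]},{"delta_pos":[0,0,0],"angular":[0,0,0.28]},{"delta_pos":[0,0,0],"angular":[0,0,0.35]},{"delta_pos":[0,0,0],"angular":[0,0,0.35]}]'
python3 - <<'E'
from look import *
o=st()
E
python3 -m crank '[{"delta_pos":[0,0,0],"angular":[0,0,0.03]},{"delta_pos":[0,0,0],"angular":[0,0,0.06]},{"delta_pos":[0,0,0],"angular":[0,0,0.06]}]'
python3 - <<'E'
from look import *
o=st()
E
```

```text
time_s: 21.2
tool_pos: [0.5218, -0.0127, 0.0862]
tcp_rot: [[0.873, 0.487, 0.004], [0.487, -0.873, 0.0], [0.003, 0.002, -1.0]]
ft_force: [-1.3, 2.8, 10.1]
finger_gap: 0.273
t 21.2 p [ 0.5218 -0.0127  0.0862] yaw 29.14 z [ 3.6e-03  2.0e-04 -1.0e+00] F [-1.3  2.8 10.1] M [0.54 0.42 0.02] gap 0.273 q6 -0.75
time_s: 21.58
tool_pos: [0.5217, -0.0126, 0.0862]
tcp_rot: [[0.927, 0.374, 0.003], [0.374, -0.927, 0.0], [0.003, 0.001, -1.0]]
ft_force: [-2.0, 3.4, 11.4]
finger_gap: 0.274
t 21.57 p [ 0.5217 -0.0126  0.0862] yaw 21.97 z [ 3.3e-03  5.0e-04 -1.0e+00] F [-2.   3.4 11.4] M [0.68 0.44 0.13] gap 0.274 q6 -0.63
```

```bash
python3 -m crank '[{"delta_pos":[0,0,0],"angular":[0,0,0.03]},{"delta_pos":[0,0,0],"angular":[0,0,0.05]},{"delta_pos":[0,0,0],"angular":[0,0,0.05]}]'
python3 - <<'E'
from look import *
o=st()
E
python3 -m crank '[{"delta_pos":[0,0,0],"angular":[0,0,0.02]},{"delta_pos":[0,0,0],"angular":[0,0,0.04]},{"delta_pos":[0,0,0],"angular":[0,0,0.04]}]'
python3 - <<'E'
from look import *
o=st()
E
```

```text
time_s: 21.95
tool_pos: [0.5208, -0.0129, 0.086]
tcp_rot: [[0.961, 0.276, 0.001], [0.276, -0.961, -0.0], [0.001, 0.0, -1.0]]
ft_force: [-4.0, 1.6, 11.5]
finger_gap: 0.275
t 21.95 p [ 0.5208 -0.0129  0.086 ] yaw 16.03 z [ 7.e-04 -3.e-04 -1.e+00] F [-4.   1.6 11.5] M [0.37 1.14 0.25] gap 0.275 q6 -0.52
time_s: 22.32
tool_pos: [0.5208, -0.013, 0.086]
tcp_rot: [[0.981, 0.195, 0.001], [0.195, -0.981, -0.001], [0.0, 0.001, -1.0]]
ft_force: [-4.6, 0.8, 13.4]
finger_gap: 0.274
t 22.32 p [ 0.5208 -0.013   0.086 ] yaw 11.26 z [ 6.e-04 -7.e-04 -1.e+00] F [-4.6  0.8 13.4] M [0.23 1.23 0.33] gap 0.274 q6 -0.44
```

```bash
python3 -m crank '[{"delta_pos":[0,0,-0.03],"angular":[0,0,0]},{"delta_pos":[0,0,-0.05],"angular":[0,0,0]},{"delta_pos":[0,0,-0.05],"angular":[0,0,0]},{"delta_pos":[0,0,-0.05],"angular":[0,0,0]}]'
python3 - <<'E'
from look import *
o=st()
E
python3 -m crank '[{"delta_pos":[0,0,-0.02],"angular":[0,0,0]},{"delta_pos":[0,0,-0.02],"angular":[0,0,0]},{"delta_pos":[0,0,-0.02],"angular":[0,0,0]}]'
python3 - <<'E'
from look import *
o=st()
E
```

```text
time_s: 22.82
tool_pos: [0.5206, -0.0131, 0.0897]
tcp_rot: [[0.981, 0.194, 0.001], [0.194, -0.981, -0.001], [0.001, 0.001, -1.0]]
ft_force: [-2.2, -0.1, 7.1]
finger_gap: 0.274
t 22.82 p [ 0.5206 -0.0131  0.0897] yaw 11.21 z [ 9.e-04 -6.e-04 -1.e+00] F [-2.2 -0.1  7.1] M [-0.    0.46  0.23] gap 0.274 q6 -0.44
time_s: 23.2
tool_pos: [0.5205, -0.013, 0.0913]
tcp_rot: [[0.981, 0.194, 0.001], [0.194, -0.981, -0.0], [0.001, 0.001, -1.0]]
ft_force: [-0.9, -0.8, 5.4]
finger_gap: 0.277
t 23.2 p [ 0.5205 -0.013   0.0913] yaw 11.19 z [ 9.e-04 -4.e-04 -1.e+00] F [-0.9 -0.8  5.4] M [-0.15  0.1   0.23] gap 0.277 q6 -0.44
```

```bash
python3 -m crank '[{"delta_pos":[0,0,-0.01],"angular":[0,0,0]},{"delta_pos":[0,0,-0.01],"angular":[0,0,0]},{"delta_pos":[0,0,-0.01],"angular":[0,0,0]}]'
python3 -m crank '[{"delta_pos":[0,0,-0.01],"angular":[0,0,0]},{"delta_pos":[0,0,-0.01],"angular":[0,0,0]},{"delta_pos":[0,0,-0.01],"angular":[0,0,0]}]'
python3 - <<'E'
from look import *
o=st();shot('scene','b5',(200,300,90,220),5)
E
```

```text
time_s: 23.58
tool_pos: [0.5203, -0.0129, 0.0919]
tcp_rot: [[0.981, 0.194, 0.001], [0.194, -0.981, -0.0], [0.001, 0.0, -1.0]]
ft_force: [1.8, -0.4, 1.0]
finger_gap: 0.276
time_s: 23.95
tool_pos: [0.5192, -0.0126, 0.092]
tcp_rot: [[0.981, 0.194, -0.002], [0.194, -0.981, 0.001], [-0.002, -0.001, -1.0]]
ft_force: [1.6, -0.7, -5.8]
finger_gap: 0.275
t 23.95 p [ 0.5192 -0.0126  0.092 ] yaw 11.18 z [-1.9e-03  5.0e-04 -1.0e+00] F [ 1.6 -0.7 -5.8] M [-0.24 -0.48  0.01] gap 0.275 q6 -0.44
```

View pics/scene_b5.png

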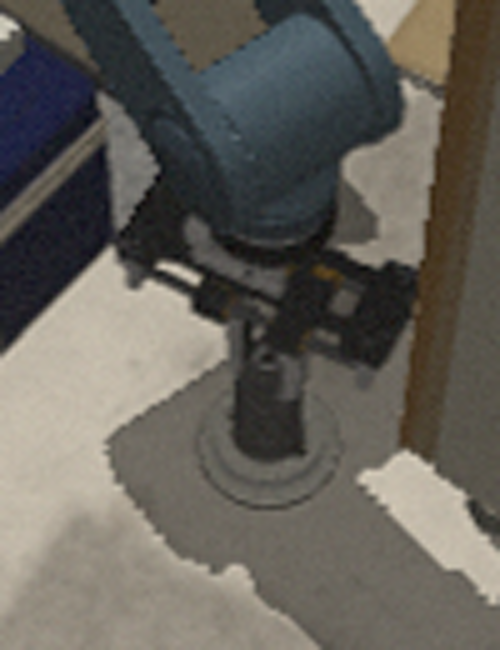

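Force fell off sharply at edge height 16 mm, which matches the lugs in the pockets. Now the lift.

```bash
python3 -m crank '[{"delta_pos":[0,0,-0.03],"angular":[0,0,0]},{"delta_pos":[0,0,-0.06],"angular":[0,0,0]},{"delta_pos":[0,0,-0.1],"angular":[0,0,0]},{"delta_pos":[0,0,-0.15],"angular":[0,0,0]},{"delta_pos":[0,0,-0.2],"angular":[0,0,0]},{"delta_pos":[0,0,-0.2],"angular":[0,0,0]}]'
python3 - <<'E'
from look import *
o=st();shot('scene','b6',(200,300,90,220),5)
E
```

```text
time_s: 24.75
tool_pos: [0.5206, -0.0129, 0.1137]
tcp_rot: [[0.981, 0.194, 0.001], [0.194, -0.981, -0.0], [0.001, 0.001, -1.0]]
ft_force: [0.1, -0.7, -7.8]
finger_gap: 0.271
t 24.75 p [ 0.5206 -0.0129  0.1137] yaw 11.19 z [ 1.4e-03 -3.0e-04 -1.0e+00] F [ 0.1 -0.7 -7.8] M [-0.08 -0.11  0.  ] gap 0.271 q6 -0.44
```

View pics/scene_b6.png

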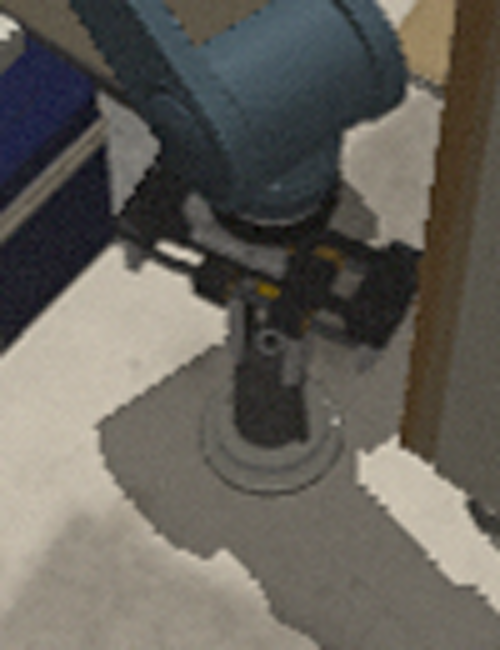

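The base is coming up with the bell; the load of about 8 N fits both parts and the vial. I'll raise it to about 10 cm.

```bash
python3 -m crank '[{"delta_pos":[0,0,-0.1],"angular":[0,0,0]},{"delta_pos":[0,0,-0.25],"angular":[0,0,0]},{"delta_pos":[0,0,-0.4],"angular":[0,0,0]},{"delta_pos":[0,0,-0.55],"angular":[0,0,0]},{"delta_pos":[0,0,-0.7],"angular":[0,0,0]},{"delta_pos":[0,0,-0.8],"angular":[0,0,0]},{"delta_pos":[0,0,-0.8],"angular":[0,0,0]},{"delta_pos":[0,0,-0.8],"angular":[0,0,0]},{"delta_pos":[0,0,-0.8],"angular":[0,0,0]},{"delta_pos":[0,0,-0.8],"angular":[0,0,0]}]'
python3 -m crank '[{"delta_pos":[0,0,0],"angular":[0,0,0]},{"delta_pos":[0,0,0],"angular":[0,0,0]},{"delta_pos":[0,0,0],"angular":[0,0,0]},{"delta_pos":[0,0,0],"angular":[0,0,0]}]'
python3 - <<'E'
from look import *
o=st();shot('scene','b7',(190,310,80,230),5);shot('top','b7')
from h import *
print(abs(o['qvel']).max())
E
```

```text
time_s: 26.05
tool_pos: [0.5198, -0.0127, 0.1924]
tcp_rot: [[0.981, 0.194, -0.001], [0.194, -0.981, 0.0], [-0.001, -0.0, -1.0]]
ft_force: [-0.5, -0.4, -9.2]
finger_gap: 0.273
time_s: 26.55
tool_pos: [0.5201, -0.0128, 0.193]
tcp_rot: [[0.981, 0.194, 0.0], [0.194, -0.981, 0.0], [0.0, 0.0, -1.0]]
ft_force: [-0.2, -1.2, -9.1]
finger_gap: 0.275
t 26.55 p [ 0.5201 -0.0128  0.193 ] yaw 11.19 z [ 1.e-04  0.e+00 -1.e+00] F [-0.2 -1.2 -9.1] M [-0.06 -0.11 -0.05] gap 0.275 q6 -0.44
0.0025787021424573935
```

View pics/scene_b7.png

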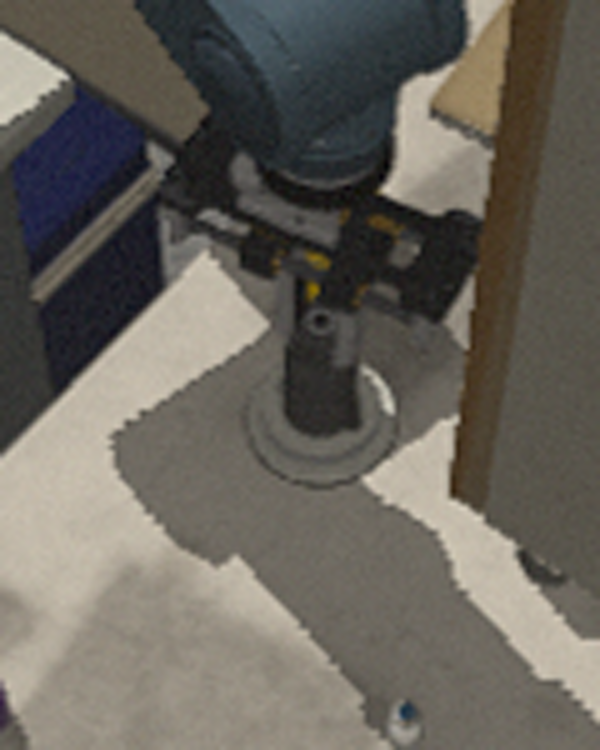

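View pics/top_b7.png

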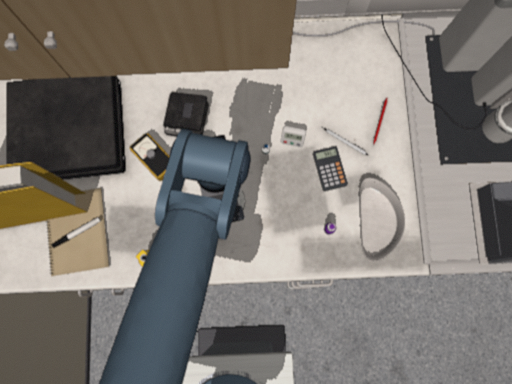

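Run:
```python
from h import *
S=Cam('scene');d=np.load('/tmp/scene_b7.npz')['d'];X=S.cloud(d)
sp=lambda x,y:(int(190+x/5),int(80+y/5))
for n,q in[('foot',(322,480)),('footL',(252,425)),('socket',(320,450)),('socketL',(275,420)),('socketR',(372,425)),('table',(330,560))]:
    u,v=sp(*q);print(n,X[v-1:v+2,u-1:u+2].reshape(-1,3).mean(0).round(4))
```

```text
foot [ 0.5518 -0.0474  0.1068]
footL [ 0.4794 -0.0289  0.0737]
socket [ 0.5446 -0.0386  0.125 ]
socketL [ 0.5093 -0.0395  0.1257]
socketR [ 0.5583 -0.0052  0.1258]
table [ 0.5598 -0.0446  0.0011]
```

Socket top sits level at 0.125 m, so the base underside is at about 0.101 m. Bell edge is about 16 mm over the underside, and everything is still. I'm handing in now.

```bash
python3 -c "
from cell import sign_off
print(sign_off())"
```

```text
the job is handed in; nothing more can be done
None
```

I stood the larger vial on the spring seat and let go. The bell then went down over it with its lugs in the notches, was pushed in, turned clockwise to the stop and risen into its catch. I handed the job in at about 26.7 s with the closed shield held by the bell's grip; sign-off gave no verdict.

Last checks:
- **Height and level:** the socket top read 0.125–0.126 m at three points. That puts the base underside about 0.101 m above the worktop, hanging level and still.
- **Catch:** the tool turned 90°, and the torque started rising at about 79°, reaching 0.33 N m, which fits the stop. On the way up the force dropped sharply with the bell's edge at about 16 mm, as the catch should give.
- **Load:** the wrist carried 8–9 N, roughly the weight of bell, base and vial together.
- **Bystanders:** the small vial, survey meter and kidney dish look unmoved in the last top picture. The lead pot was hidden by the arm there.

Some things I could not confirm:
- **Turn and vial:** the bell's turn angle, the vial on its seat and the spring inside the closed shield are inferred from force and height, not seen.
- **Push force:** the force at full push came out about 1 N below the stated spring value.
- **Vial position:** the two cameras disagreed by up to 3 mm on where the vial and base were, so I averaged them and corrected from the grasps.

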